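# Slide a loaded tray home on its tiered finishing stand

### The arm

A 6-joint arm with a two-finger parallel gripper is mounted at the origin on a cart in front of the work surface, level with it; the furniture and walls round the work are solid. World frame = base frame: x ahead of the robot, y to its left, z up, the work surface at z = 0. Lengths are in mm, angles in rad, forces in N, time in s.
With the tool pointing down it reaches from about 300 to 775 mm from the base axis. Payload 14.6 kg.
Tool frame: the origin (TCP) lies between the finger pads; the fingertips stand 25 mm ahead of it and the grasp point (between the pads) lies 6 mm ahead of it; z points along the fingers, y is the line along which they close (so a half turn about z gives the same grasp; the last joint's range is limited). The gripper opens to 94 mm and grips with 3 to 60 N. Pads are 16 mm wide; open, the fingers measure 119 mm over their backs; the gripper's body (75 mm by 177 mm) begins 78 mm behind the grasp point.
Start: joints at [-1.209, 0.3, 1.521, -0, 1.321, -0.067], TCP at [228.671, -500.199, 230.446] pointing down, gripper open.
Joint ranges: [-3.03, 3.03], [-0.79, 2.21], [0.23, 2.52], [-1.04, 4.18], [0, 3.07], [-2.55, 2.55]. Speed limits (rad/s): [2.22, 2.22, 2.57, 3.14, 3.14, 3.14].

### API

Orientations are given as [roll, pitch, yaw] about the fixed x, y, z axes, in that order (R = Rz(yaw) Ry(pitch) Rx(roll)).
In Python, from cell import manip gives the robot as it stands. The module is installed in compiled form; this text tells all that it offers.
- The arm moves only by the tool step_arm, never from a script. Its argument "series" is one flat list of numbers, 5 for each row, row after row: the shift along the world's x, y, z in mm, then the turn about the world's z in rad, then the closure, from 0 (fully open) to 1 (shut). In form: [dx, dy, dz, spin, jaw, dx, dy, dz, spin, jaw, ...]. A call has 1 to 20 rows; each row shifts and turns the commanded pose from where the row before left it; what a row does not reach is not made up. A row lasts 1/8 s, in which the tool goes at most 62.5 mm and 10.7 degrees, less where a joint would pass 70% of its speed; a pose out of reach is approached as far as the arm can. A call is refused whole if a number of a shift passes 62.5 or a number of a turn 0.188, either way. A call with a gripper value outside its range is refused whole. The fingers move at their own pace and stop on an object; "squeeze" is the grip in N (left out, the last holds). Time passes only in rows, so rows that do not move let the fingers close. It gives the time, the measured TCP pose, the force, the opening and the grip force at its end, in the units of the state.
- manip.read_state(): the state, without advancing time (a new reading comes with each control period).
- manip.camera(name): name is "scene" or "top"; returns (picture, depth): 384x512x3 uint8, blue, green, red; 384x512 float32, mm along the optical axis (not along the pixel's ray), 0 where there is no reading.
- manip.camera_info(name): a dict with "fovy" (degrees; the focal length in pixels is half the picture's height over the tangent of half this angle, whatever the lens; pixels are square), "cx", "cy" (the principal point, pixels), "eye" and "orientation" of the camera in the world. Camera axes: x right, y down, z forward; pixel columns grow to the right and rows downward; lengths in mm; the calibration is good to about 2 mm. A picture is of the moment at which its call begins. camera_info takes no time and is no camera call.
- manip.sign_off(): hands the job in; it is judged then, once.
The state is a dict: "clock": time; "joints": joint angles; "qd": joint speeds; "effort": joint torques, N m; "eef_pos": TCP position; "eef_rot": TCP orientation; "wrist_force": force on the tool from outside, world axes, zero at the start; "moment": the same for the moment, N m; "finger_gap": finger opening in mm; "finger_force": force on a finger pad.
Only numpy, scipy, OpenCV 4.12 (cv2) and the standard library are available. Lean on these libraries where they do the work, as an engineer would, in place of code of your own. Each camera call takes 0.05 s, during which the arm holds its last target. There are 200 camera calls.

### The job

The loaded upper tray of the finishing stand was set down askew on the tips of the four posts. Without lifting it off, slide it until all four corner holes drop over their posts, then press it down past the two spring clips until it sits fully home and level on the post shoulders, with the candle cup still standing on it. Leave the other things on the bench where they are.

Things in the scene. Friction and masses are not known exactly. Their poses are not given: they have to be found in the camera images.
- stand: Two-tier wooden stand, fixed to the bench: dark base 180 (x) x 220 (y) mm, pale fixed lower tray (160 x 200 mm, rim top 40 mm above the bench) and four upright posts at x = +-52, y = +-74 mm in its frame. Origin: centre of its underside on the bench; z up; +x points away from the robot, yaw up to 0.25 rad either way.
- stand_seat (a point): Point of the stand 90 mm above its origin, level with the tops of the four dark post shoulders (22 mm across): where the tray's origin lies when home. Above each shoulder a brass pin, 10 mm in diameter, rises 25 mm, its last 2 mm tapering to a flat 6 mm tip. Axes as the stand's.
- tray: Loose pale wooden upper tray, 160 (x) x 200 (y) x 30 (z) mm, about 0.45 kg. Floor 8 mm thick; rim 8 mm thick all round, so the inside is 144 x 184 mm and 22 mm deep. Four through holes, 13 mm in diameter, at x = +-52, y = +-74 mm in its frame. Origin: centre of the underside; z up. Home, its underside is 90 mm above the bench and the pins show 17 mm above its floor.
- tray_center (a point): Centre of the tray's floor, on its upper face, 8 mm above the tray's origin. At the start the tray lies flat on the pin tips (underside at 115 mm), 12 to 18 mm too far along the stand's +x, up to 16 mm off either way along its y and turned by up to 0.08 rad. It slides on the tips with a few newtons.
- clip_left_nose (a point): Lower edge of the sloping nose of the brass spring clip (24 mm wide, top 112 mm above the bench) in the middle of the stand's +y end. The noses stand about 3 mm in the way of the tray's ends, so the dropped tray hangs on one or both, up to 17 mm above home, until its rim is pushed down, best right above each clip, with 5 to 20 N; the clips then give way outward.
- clip_right_nose (a point): Lower edge of the sloping nose of the brass spring clip (24 mm wide, top 112 mm above the bench) in the middle of the stand's -y end. The noses stand about 3 mm in the way of the tray's ends, so the dropped tray hangs on one or both, up to 17 mm above home, until its rim is pushed down, best right above each clip, with 5 to 20 N; the clips then give way outward.
- cup_center (a point): Candle cup of pale turned wood, 68 mm across its foot, 62 mm tall, standing loose on the tray's floor, 15 to 30 mm to the +x side of the tray's centre and up to 40 mm to either side in y; this point is at its centre, 31 mm up; z up.
- wax_tin_center (a point): Bystander: round green and silver tin, 77 mm across, 28 mm tall; point at its centre.
- masking_tape_center (a point): Bystander: roll of cream masking tape lying flat, 100 mm across, 25 mm tall; point at its centre.
- friction_polish_center (a point): Bystander: white bottle with green label and black cap, 55 mm across, 128 mm tall; point at its centre.
Things that resemble listed ones, but are neither listed nor needed, are in the scene too. What is shaped like the part that bears cup_center but blue or pink is not meant.

How it is judged (in metres and radians):
At the end, for the whole second after the job is handed in: The tray sits on all four shoulders: underside 90 mm above the stand's foot within 2.5 mm, level within 0.025 rad, centred on the stand within 5 mm and aligned within 0.06 rad; the candle cup stands upright (within 0.1 rad) on the tray's floor; the tray is at rest (z of tray in the frame of stand between 0.0875 and 0.0925 m and horizontal distance between tray and stand below 0.005 m and angle between tray's own z axis and vertical below 0.025 rad and angle between the x axis of tray and the x axis of stand, either way round below 0.06 rad and angle between cup_center's own z axis and vertical below 0.1 rad and z of cup_center in the frame of tray between 0.033 and 0.045 m and linear speed of tray below 0.02 m/s); the robot touches nothing.
It fails at once if the tray is lifted off the posts (its underside more than 25 mm above the pin tips) (z of tray in the frame of stand above 0.14 m).
It fails at once if the tray tips by more than 0.35 rad (angle between tray's own z axis and vertical above 0.35 rad).
It fails at once if the candle cup falls over (angle between cup_center's own z axis and vertical above 0.6 rad).
It fails at once if the wax tin, tape or bottle is moved by more than 30 mm (distance of any of wax_tin_center, masking_tape_center, friction_polish_center from where it was at the start of the episode above 0.03 m).
It also fails if it takes over 72 s, if anything falls off the work surface, if the arm or the gripper's body presses on something with over 40 N, if the wrist force passes 120 N, or if a joint passes its speed limit or range.

## Working session

There is one attempt and no reset: what is moved stays moved. The work goes in short steps, Python scripts to look and compute and a tool call to move; the robot and the scene stay as the last step left them, time stands still between calls to the robot, and variables do not carry over. Pictures are saved under pics/ and viewed, at most 10 in all, crops included, and the job is handed in when it is done.

Besides the shell and the picture viewer there is one more tool, called by a JSON object that holds its "fn" and its "kwargs", one argument or row to a line. step_arm: Moves the arm, as the interface text tells. Its arguments: {"type":"object","properties":{"series":{"type":"array"},"squeeze":{"type":"number"}},"required":["series"]}

```bash
mkdir -p pics
cat > h.py <<'E'
import numpy as np, cv2
from cell import manip
def info(n):
    i=manip.camera_info(n); f=192/np.tan(np.radians(i["fovy"])/2); return i,f
def rot(o):
    from scipy.spatial.transform import Rotation as R
    o=np.array(o,float)
    return o if o.shape==(3,3) else R.from_euler('xyz',o).as_matrix()
def cloud(n,d):
    i,f=info(n); v,u=np.mgrid[0:384,0:512]
    p=np.stack([(u-i["cx"])/f*d,(v-i["cy"])/f*d,d],-1)
    return p@rot(i["orientation"]).T+np.array(i["eye"])
E
python3 - <<'E'
from h import *
for n in("scene","top"):
    i,f=info(n); print(n,i,f)
    b,d=manip.camera(n); cv2.imwrite(f"pics/{n}0.png",b); np.savez(f"{n}0.npz",b=b,d=d)
    print(np.shape(i["orientation"]),(d==0).mean())
print(manip.read_state())
E
```

```text
scene {'fovy': 49.259098316416065, 'cx': 258.6401149795492, 'cy': 193.73395080040905, 'eye': array([-491.48734976,  388.64130013,  913.24295628]), 'orientation': array([-2.20012477,  0.01146921, -1.81651203])} 418.7936005761091
(3,) 0.004053751627604167
top {'fovy': 54.529829414662515, 'cx': 255.21324960222762, 'cy': 198.89219634871645, 'eye': array([ 491.4358086 ,  138.68464007, 1063.47835208]), 'orientation': array([-3.07851846,  0.03433567, -1.59694476])} 372.55275900032774
(3,) 0.003972371419270833
{'clock': 0.1, 'joints': array([-1.20860509e+00,  3.00414777e-01,  1.52148366e+00, -1.31991058e-05,
        1.32070539e+00, -6.66131537e-02]), 'qd': array([-1.11359598e-03, -4.37321233e-04, -2.91689069e-03,  4.36806520e-04,
        5.20932644e-06,  7.76782713e-04]), 'effort': array([ 9.81428857e-04, -5.32649016e+01, -3.53285229e+01,  7.09335739e-02,
        2.35088967e-02, -6.43217754e-05]), 'eef_pos': array([ 228.59872751, -500.02516038,  229.9584259 ]), 'eef_rot': array([-3.14058288e+00, -5.45503147e-05,  4.28807633e-01]), 'wrist_force': array([ 0.12851672, -1.06199686, -0.73062557]), 'moment': array([-0.03768391,  0.0667054 ,  0.00077786]), 'finger_force': 0.0, 'finger_gap': 94.37251186629763}
```

View pics/scene0.png

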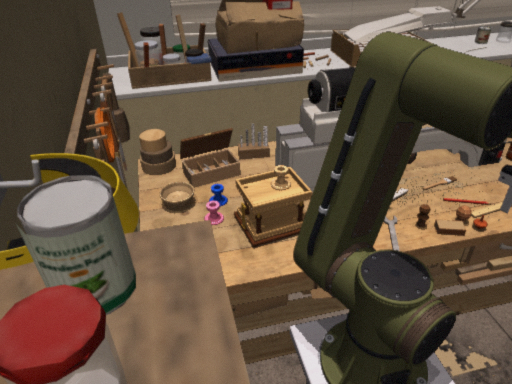

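View pics/top0.png

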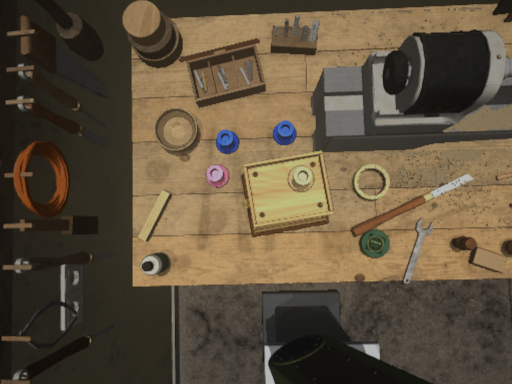

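Run:
```python
from h import *
a=np.load("top0.npz");P=cloud("top",a["d"]);b=a["b"]
s=np.load("scene0.npz");Q=cloud("scene",s["d"])
print("bench z",np.median(P[260:275,200:230,2]))
win=np.zeros((384,512),bool);win[140:245,232:345]=1
for nm,lo,hi in(("rim",138,152),("floor",115,131)):
    m=win&(P[...,2]>lo)&(P[...,2]<hi)
    pts=P[m][:,:2].astype(np.float32);print(nm,m.sum(),np.median(P[m],0),cv2.minAreaRect(pts))
m=win&(P[...,2]>165)&(P[...,2]<210);print("cup",m.sum(),P[m].mean(0),P[m].max(0))
z=P[...,2]
print(np.histogram(z[win],bins=np.arange(-10,230,10)))
c=cv2.resize(b[142:242,235:340],None,fx=5,fy=5,interpolation=cv2.INTER_CUBIC)
e=cv2.resize(s["b"][155:250,225:325],None,fx=5,fy=5,interpolation=cv2.INTER_CUBIC)
cv2.imwrite("pics/c1.png",c);cv2.imwrite("pics/c2.png",e)
```

```text
bench z 0.49310089567563864
rim 976 [582.70773144  77.17893621 144.79990268] ((590.533447265625, 61.80199432373047), (183.53904724121094, 255.37393188476562), 8.151248931884766)
floor 3688 [567.65666394  95.93766806 123.36944209] ((597.2160034179688, 56.786216735839844), (179.18557739257812, 252.36550903320312), 8.173620223999023)
cup 297 [603.81829891  50.75986939 180.57670475] [686.36201711  74.3941748  189.18049061]
(array([2241, 3075,  459,  272,  155,  166,   34,   24,   23,   24,   25,
         47,  124, 3550,  311,  947,   19,   78,   17,  209,    0,    0,
          0]), array([-10,   0,  10,  20,  30,  40,  50,  60,  70,  80,  90, 100, 110,
       120, 130, 140, 150, 160, 170, 180, 190, 200, 210, 220]))
```

View pics/c1.png

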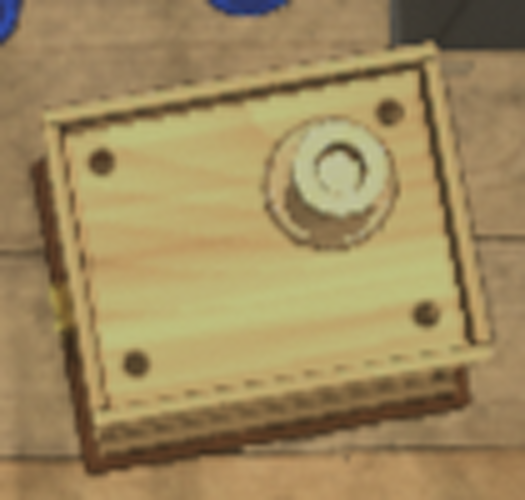

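View pics/c2.png

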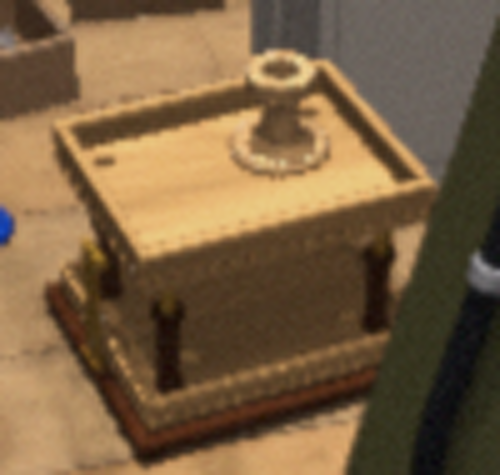

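The top crop shows the pale upper tray with four dark holes at crop pixels (101,161), (390,111), (136,363) and (427,314). The pale cup's ring is near (340,170), the dark base shows along the left and bottom edges, and the +y clip is at (60,310). The scene crop shows the same tray resting on the brass tips.

Look-alikes in the top view:
- **Blue cups:** (227,141) and (285,132), rejected by colour.
- **Pink cup:** (217,175), rejected by colour.
- **Pale cup on the tray:** (301,177), this is the real one.

Next I measure the tray and the stand.

```bash
cat >> h.py <<'E'
def cast(n,uv,z):
    i,f=info(n); uv=np.atleast_2d(np.array(uv,float))
    r=np.c_[(uv[:,0]-i["cx"])/f,(uv[:,1]-i["cy"])/f,np.ones(len(uv))]@rot(i["orientation"]).T
    e=np.array(i["eye"]); return e+r*((z-e[2])/r[:,2])[:,None]
E
python3 - <<'E'
from h import *
a=np.load("top0.npz");b=a["b"];P=cloud("top",a["d"])
g=cv2.cvtColor(b,cv2.COLOR_BGR2GRAY)
uv=[]
for u,v in((101,161),(390,111),(136,363),(427,314)):
    u=235+u/5;v=142+v/5;u0,v0=int(u)-4,int(v)-4
    w=g[v0:v0+9,u0:u0+9].astype(float);w=np.clip(np.percentile(w,70)-15-w,0,None)
    k=np.mgrid[0:9,0:9];uv.append([u0+(w*k[1]).sum()/w.sum(),v0+(w*k[0]).sum()/w.sum()])
H=cast("top",uv,119+2);print(np.round(uv,2).tolist(),H.round(1).tolist())
c=H[:,:2].mean(0);ex=(H[0]+H[1]-H[2]-H[3])[:2];ey=(H[0]+H[2]-H[1]-H[3])[:2]
print("tray",c,np.linalg.norm(ex)/2,np.linalg.norm(ey)/2,np.arctan2(ex[1],ex[0]),np.arctan2(-ey[0],ey[1]))
# rim outer from depth
# base dark mask
hsv=cv2.cvtColor(b,cv2.COLOR_BGR2HSV)
for (x,y) in((90,440),(250,440),(50,230),(75,390),(440,395),(250,480),(20,300)):
    u,v=235+x//5,142+y//5;print((x,y),hsv[v,u],P[v,u].round(0))
m=((g<75)&(hsv[...,1]>90)).astype(np.uint8);m[:150]=0;m[250:]=0;m[:,:235]=0;m[:,345:]=0
cv2.imwrite("pics/m.png",cv2.resize(np.hstack([m[142:242,235:345]*255,g[142:242,235:345]]),None,fx=3.5,fy=3.5,interpolation=0))
E
```

```text
[[254.8, 173.86], [312.32, 164.02], [261.67, 214.36], [319.61, 204.5]] [[615.7, 168.9, 121.0], [636.4, 22.2, 121.0], [512.2, 154.2, 121.0], [533.1, 7.6, 121.0]]
tray [574.33344351  88.22370482] 104.44536296415866 148.0824052303308 0.14065972236727525 0.14072953064959376
(90, 440) [ 13 146  98] [471. 181.  21.]
(250, 440) [ 14 141  83] [469.  92.  15.]
(50, 230) [ 12 146  94] [590. 201.  19.]
(75, 390) [ 13 148  86] [500. 189.  19.]
(440, 395) [ 15 131  70] [491. -14.  20.]
(250, 480) [ 17 116 184] [446.  92.   0.]
(20, 300) [ 18 104 154] [552. 220.  -3.]
```

View pics/m.png

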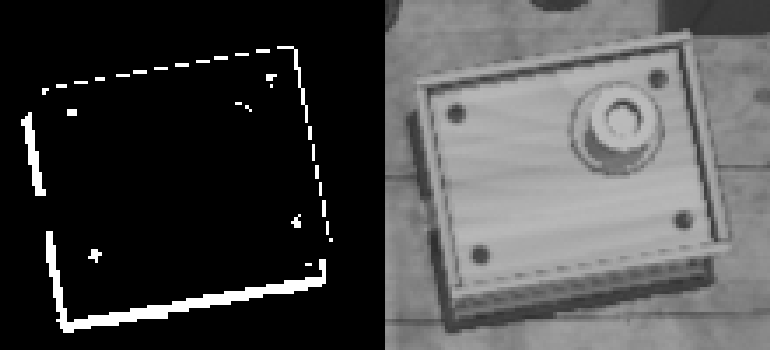

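The mask shows the base's left and near edges cleanly, with corners at mask pixels (65,328) and (323,283). I'll fit lines to those edges.

```bash
cat > st.py <<'E'
from h import *
a=np.load("top0.npz");b=a["b"];g=b[...,2].astype(float)
x0,y0=235,142
def edge(p,q,nrm,n=40):
    # subpixel: along normal from outside(bright) to inside(dark) half crossing
    out=[]
    for t in np.linspace(0,1,n):
        c=np.array(p)*(1-t)+np.array(q)*t
        s=np.linspace(-3,3,61);xy=(c+s[:,None]*np.array(nrm)).astype(np.float32)
        v=cv2.remap(g.astype(np.float32),xy[:,0].reshape(1,-1),xy[:,1].reshape(1,-1),1)[0]
        d=np.gradient(cv2.GaussianBlur(v.reshape(1,-1),(1,1),0)[0] if 0 else np.convolve(np.pad(v,6,'edge'),np.ones(13)/13,'valid'))
        k=np.argmax(np.abs(d))
        if 3<k<57 and abs(d[k])>1.5: out.append(xy[k])
    out=np.array(out);l=cv2.fitLine(out,cv2.DIST_HUBER,0,.01,.01).ravel()
    r=(out-l[2:])@np.array([-l[1],l[0]]);print(len(out),"resid",r.std());return l
L=edge((x0+28/3.5,y0+130/3.5),(x0+60/3.5,y0+310/3.5),(-.985,.17))
B=edge((x0+80/3.5,y0+326/3.5),(x0+305/3.5,y0+287/3.5),(.17,.985))
R=edge((x0+325/3.5,y0+263/3.5),(x0+325/3.5,y0+282/3.5),(.985,-.17),15)
def X(l,k):
    A=np.c_[l[:2],-k[:2]];t=np.linalg.solve(A,k[2:]-l[2:]);return l[2:]+t[0]*l[:2]
def w(l,z):
    p=cast("top",[l[2:]-10*l[:2],l[2:]+10*l[:2]],z);return p[0,:2],p[1,:2]
for zl,zb in((20,0),(20,20),(16,0)):
    p,q=w(L,zl);yl=np.arctan2(*(p-q)[::-1]);yb=None
    r,s=w(B,zb);dd=s-r;yb=np.arctan2(dd[0],-dd[1])
    for yaw in((yl%np.pi,)): pass
    yl=(yl+np.pi/2)%np.pi-np.pi/2;yb=(yb+np.pi/2)%np.pi-np.pi/2
    print("yaw L",yl,"B",yb)
    y=(yl+2*yb)/3;ux=np.array([np.cos(y),np.sin(y)]);uy=np.array([-ux[1],ux[0]])
    cx=((r+s)/2)@ux+90; cy=((p+q)/2)@uy-110
    t0,t1=w(R,0);print("right edge gives cy",((t0+t1)/2)@uy+110,"left",cy)
    C=cx*ux+cy*uy;d=np.array([574.33,88.22])-C;print("stand",C,"yaw",y,"tray in stand",d@ux,d@uy)
E
python3 st.py
```

```text
40 resid 1.0506352
40 resid 0.3804248
15 resid 0.4360013
yaw L 0.14042811866756133 B 0.1533553883568628
right edge gives cy 4.061080383728125 left -3.306598511943875
stand [558.2849698  80.4883306] yaw 0.14904629846042897 tray in stand 17.0152561206291 5.263341603605626
yaw L 0.14042811866756133 B 0.15335538835686235
right edge gives cy 4.061080383728239 left -3.306598511943747
stand [558.89002495  80.57918561] yaw 0.1490462984604287 tray in stand 16.40341760624846 5.263341603605651
yaw L 0.1404281186675611 B 0.1533553883568628
right edge gives cy 4.061080383728154 left -3.1435970148144037
stand [558.26076488  80.64952493] yaw 0.1490462984604289 tray in stand 17.015256120629076 5.100340106476185
```

```bash
sed -i 's/np.argmax(np.abs(d))/np.argmax(d)/; s/abs(d\[k\])>1.5/d[k]>1.0/' st.py
sed -i 's/^    out=np.array(out);l/    out=np.array(out); l/; s/print(len(out),"resid",r.std())/print(len(out),"resid",r.std(),r.round(1)[::3].tolist())/' st.py
python3 st.py
python3 - <<'E'
from h import *
a=np.load("top0.npz");b=a["b"];print(b[206:228:3,236:262,2]); print(b[215:228,318:336,2])
E
```

```text
39 resid 0.3831632 [-0.10000000149011612, 0.30000001192092896, 0.20000000298023224, 0.0, -0.30000001192092896, -0.6000000238418579, -1.2000000476837158, -0.20000000298023224, -0.20000000298023224, 0.5, 0.20000000298023224, -0.10000000149011612, 0.30000001192092896]
40 resid 0.3804248 [-0.4000000059604645, -0.4000000059604645, 0.4000000059604645, 0.4000000059604645, 0.30000001192092896, 1.100000023841858, -0.20000000298023224, 0.0, 0.4000000059604645, -0.30000001192092896, -0.4000000059604645, -0.5, 0.4000000059604645, 0.20000000298023224]
15 resid 0.4360013 [-0.0, -0.0, 0.10000000149011612, -0.0, -0.0]
yaw L 0.1526965321903484 B 0.1533553883568628
right edge gives cy 2.0810713405015377 left 4.6363058737909455
stand [556.77312903  90.62587716] yaw 0.15313576963469133 tray in stand 16.98442611608922 -5.055811778436913
yaw L 0.1526965321903484 B 0.15335538835686235
right edge gives cy 2.0810713405016656 left 4.63630587379113
stand [557.38197489  90.71984895] yaw 0.15313576963469103 tray in stand 16.368370936710974 -5.055811778436901
yaw L 0.15269653219034862 B 0.1533553883568628
right e
[... 1311 characters left out ...]
163 163 164 166 166 165]
 [124 127 133 133 134 138 137 133 112  99 116 161 163 162 162 163 165 166]
 [138 134 132 129 110 103  97 101 108  97 106 144 159 161 160 164 165 165]
 [102  97  96  94  76  70  63  77 100  98  99 125 157 161 160 160 158 157]
 [ 70  71  88  90  90  88  86  85  90  89  98 128 150 154 155 151 148 149]
 [ 85  87  91  91  90  89  86  81  77  98 135 142 143 140 148 157 155 150]
 [ 83  81  80  79  87  95 110 140 140 144 155 148 143 139 145 156 154 154]
 [ 89 104 135 137 137 142 154 169 166 161 152 147 146 144 146 153 151 152]
 [129 139 155 156 155 162 167 165 159 152 145 146 149 151 150 152 149 152]
 [145 145 145 146 151 160 163 160 156 150 144 146 150 155 153 155 151 154]]
```

The tray sits at about (574.3, 88.2) with yaw 0.141. The stand is at about (557.4, 90.8) with yaw 0.153; all three edges agree once cast at the base's top edge, z = 20. The tray therefore needs to move about (−17, +2.6) mm and turn +0.012 rad. I'll grip the near rim wall at its middle, (499, 78).

{"fn": "step_arm", "kwargs": {
  "series": [17,36,2,0.08,0.6,17,36,2,0.08,0.6,17,36,2,0.08,0.6,17,36,2,0.08,0.6,17,36,2,0.08,0.6,17,36,2,0.08,0.6,17,36,2,0.08,0.6,17,36,2,0.08,0.6,17,36,0,0.08,0.6,17,36,0,0.08,0.6,17,36,0,0.08,0.6,17,36,0,0.08,0.6,17,36,0,0.08,0.6,17,36,0,0.08,0.6,17,36,0,0.08,0.6,15.5,37.5,0,0.082,0.6,0,0,0,0,0.6,0,0,0,0,0.6],
  "squeeze": 15
}}

```text
clock: 2.35
eef_pos: [498.9, 76.9, 246.2]
eef_rot: [-3.141, 0.0, 1.71]
wrist_force: [0.2, -0.0, 0.0]
finger_gap: 37.6
finger_force: 0.0
```

Next, lower to TCP z = 153, with the tips at 128 and the rim top at 145.

{"fn": "step_arm", "kwargs": {
  "series": [0,0.5,-30,0,0.6,0,0,-30,0,0.6,0,0,-20,0,0.6,0,0,-10,0,0.6,0,0,-3,0,0.6,0,0,0,0,0.6]
}}

```text
clock: 3.1
eef_pos: [499.4, 77.6, 154.0]
eef_rot: [3.141, 0.0, 1.71]
wrist_force: [0.4, 0.4, -1.1]
finger_gap: 37.5
finger_force: 0.0
```

Run:
```python
from h import *
s,_=manip.camera("scene");t,_=manip.camera("top")
z=lambda b,y,x:cv2.resize(b[y:y+100,x:x+110],None,fx=3.6,fy=3.6,interpolation=cv2.INTER_CUBIC)
cv2.imwrite("pics/g1.png",np.hstack([z(t,140,232),z(s,150,222)]))
print(manip.read_state()["wrist_force"])
```

```text
[-0.75107517  0.42873557 -0.55876287]
```

View pics/g1.png

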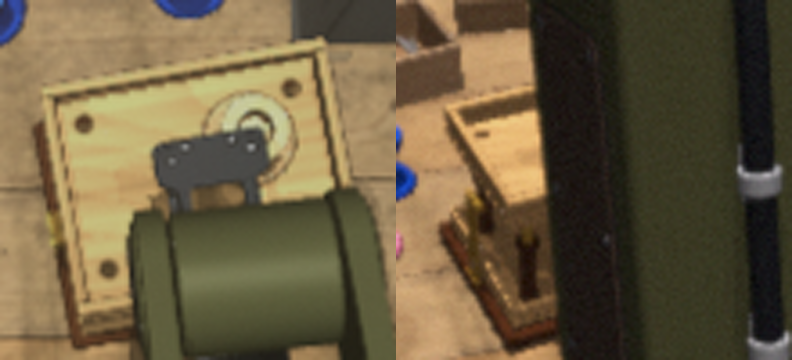

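The gripper body hangs over the tray, clear of the cup, and the fingers straddle the near rim at about (200,190) in the left half. Now close and slide.

{"fn": "step_arm", "kwargs": {
  "series": [0,0,0,0,1,0,0,0,0,1,0,0,0,0,1,0,0,0,0,1,0,0,0,0,1],
  "squeeze": 15
}}

```text
clock: 3.82
eef_pos: [499.1, 77.8, 153.5]
eef_rot: [-3.141, -0.0, 1.711]
wrist_force: [-1.4, 0.3, 1.5]
finger_gap: 7.8
finger_force: 15.0
```

{"fn": "step_arm", "kwargs": {
  "series": [-1.5,0.2,0,0.001,1,-2,0.2,0,0.002,1,-2,0.2,0,0.002,1,-2,0.2,0,0.002,1,-2,0.2,0,0.002,1,-2,0.2,0,0.001,1,-2,0.2,0,0.001,1,-2,0.2,0,0.001,1,-1.4,0.1,0,0,1,0,0,0,0,1,0,0,0,0,1]
}}

```text
clock: 5.2
eef_pos: [483.6, 79.8, 153.7]
eef_rot: [3.138, -0.0, 1.723]
wrist_force: [14.0, 2.8, -7.6]
finger_gap: 9.2
finger_force: 15.3
```

{"fn": "step_arm", "kwargs": {
  "series": [0,0,0,0,0.6,0,0,0,0,0.6,0,0,0,0,0.6]
}}

```text
clock: 5.58
eef_pos: [482.1, 79.5, 153.5]
eef_rot: [-3.141, -0.0, 1.723]
wrist_force: [0.2, 0.4, -0.5]
finger_gap: 35.3
finger_force: 0.0
```

```bash
cat > look.py <<'E'
import sys
from h import *
n=sys.argv[1]
t,d=manip.camera("top");s,ds=manip.camera("scene")
np.savez("l.npz",b=t,d=d,s=s,ds=ds)
z=lambda b,y,x:cv2.resize(b[y:y+100,x:x+110],None,fx=3.6,fy=3.6,interpolation=cv2.INTER_CUBIC)
cv2.imwrite(f"pics/{n}.png",np.hstack([z(t,140,232),z(s,150,222)]))
for nm,P in(("top",cloud("top",d)),("scene",cloud("scene",ds))):
    for (x,y) in((-60,40),(0,60),(60,40),(40,70),(60,0),(0,30)):
        c=np.array([557.4,90.8])+x*np.array([.988,.1525])+y*np.array([-.1525,.988])
        m=(np.hypot(P[...,0]-c[0],P[...,1]-c[1])<9)&(P[...,2]>85)&(P[...,2]<135)
        print(nm,(x,y),m.sum(),np.median(P[m][:,2]).round(1) if m.any() else None)
print(manip.read_state()["wrist_force"])
E
python3 look.py g2
```

```text
top (-60, 40) 0 None
top (0, 60) 41 114.0
top (60, 40) 38 109.0
top (40, 70) 37 110.8
top (60, 0) 37 109.4
top (0, 30) 22 115.2
scene (-60, 40) 0 None
scene (0, 60) 13 113.7
scene (60, 40) 12 108.9
scene (40, 70) 13 110.0
scene (60, 0) 1 108.3
scene (0, 30) 8 113.8
[0.21154213 0.49928588 0.58586677]
```

View pics/g2.png

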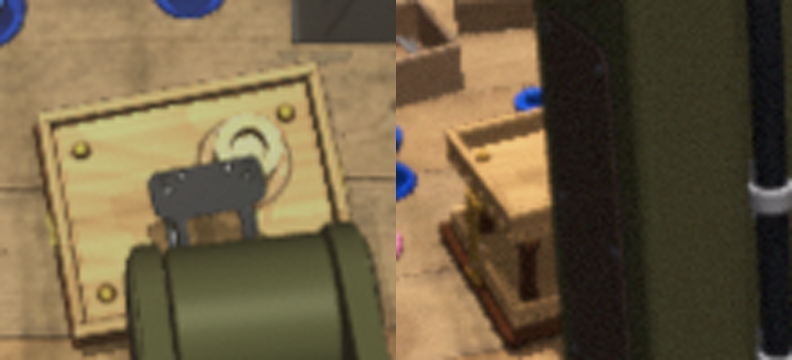

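All three visible holes, at (80,150), (286,113) and (106,293), show brass pins. The tray has dropped and rests on the clips, rocked slightly toward the cup side (floor about 109 far, 114 middle). Next I raise the tool, close it and go above the +y rim at (543,186).

{"fn": "step_arm", "kwargs": {
  "series": [0,0,20,0,0.6,0,0,30,0,0.6,0,0,10,0,0.6,15,26,0,0,1,15,27,0,0,1,15,27,0,0,1,15.7,26,0,0,1,0,0,-20,0,1,0,0,-15,0,1,0,0,-5,0,1,0,0,0,0,1]
}}

```text
clock: 7.05
eef_pos: [542.9, 185.2, 173.4]
eef_rot: [-3.141, -0.0, 1.722]
wrist_force: [0.9, 0.0, 0.6]
finger_gap: 0.8
finger_force: 0.0
```

{"fn": "step_arm", "kwargs": {
  "series": [0,0,-4,0,1,0,0,-4,0,1,0,0,-4,0,1,0,0,0,0,1]
}}

```text
clock: 7.55
eef_pos: [542.9, 185.5, 161.2]
eef_rot: [-3.141, 0.0, 1.723]
wrist_force: [0.5, -0.2, -0.5]
finger_gap: 0.6
finger_force: 0.0
```

{"fn": "step_arm", "kwargs": {
  "series": [0,0,-2,0,1,0,0,-2,0,1,0,0,0,0,1]
}}

```text
clock: 7.92
eef_pos: [543.3, 185.6, 158.0]
eef_rot: [3.14, -0.0, 1.723]
wrist_force: [-0.2, -0.2, 4.1]
finger_gap: 0.4
finger_force: 2.2
```

{"fn": "step_arm", "kwargs": {
  "series": [0,0,-2,0,1,0,0,-2,0,1,0,0,0,0,1]
}}

```text
clock: 8.3
eef_pos: [542.8, 185.4, 153.0]
eef_rot: [-3.141, 0.0, 1.723]
wrist_force: [-0.8, 0.1, 0.4]
finger_gap: 0.4
finger_force: 0.0
```

{"fn": "step_arm", "kwargs": {
  "series": [0,0,-1.5,0,1,0,0,-1.5,0,1,0,0,0,0,1]
}}

```text
clock: 8.68
eef_pos: [542.9, 185.5, 150.3]
eef_rot: [-3.141, 0.0, 1.723]
wrist_force: [-0.0, 0.3, 0.1]
finger_gap: 0.4
finger_force: 0.0
```

Contact came at tip z ≈ 133 and then it gave way. I continue down toward the rim's home height, with the tip at 120.

{"fn": "step_arm", "kwargs": {
  "series": [0,0,-2,0,1,0,0,-2,0,1,0,0,0,0,1]
}}

```text
clock: 9.05
eef_pos: [542.9, 185.5, 146.2]
eef_rot: [-3.141, 0.0, 1.723]
wrist_force: [-1.4, 0.4, 0.3]
finger_gap: 0.3
finger_force: 0.0
```

{"fn": "step_arm", "kwargs": {
  "series": [0,0,-1,0,1,0,0,-1,0,1,0,0,0,0,1]
}}

```text
clock: 9.43
eef_pos: [543.2, 185.6, 144.7]
eef_rot: [3.141, -0.0, 1.723]
wrist_force: [2.2, 0.7, 4.0]
finger_gap: 0.3
finger_force: 1.6
```

The +y end is home: contact at tip 119.7. Next I go over the cup to the −y end.

{"fn": "step_arm", "kwargs": {
  "series": [0,0,15,0,1,0,0,40,0,1,0,0,30,0,1,0,0,0,0,1,4,-27,0,0,1,4,-27,0,0,1,4,-27,0,0,1,4,-27,0,0,1,4,-27,0,0,1,4,-27,0,0,1,5,-27.5,0,0,1,0,0,0,0,1,0,0,-30,0,1,0,0,-15,0,1,0,0,-5,0,1,0,0,0,0,1]
}}

```text
clock: 11.42
eef_pos: [572.1, -3.7, 179.7]
eef_rot: [3.142, -0.0, 1.723]
wrist_force: [-0.1, -0.5, 0.9]
finger_gap: 0.4
finger_force: 0.0
```

{"fn": "step_arm", "kwargs": {
  "series": [0,0,-3,0,1,0,0,-3,0,1,0,0,-2,0,1,0,0,0,0,1]
}}

```text
clock: 11.92
eef_pos: [571.9, -4.0, 171.4]
eef_rot: [-3.141, -0.0, 1.723]
wrist_force: [-0.2, -0.1, -0.2]
finger_gap: 0.8
finger_force: 0.0
```

{"fn": "step_arm", "kwargs": {
  "series": [0,0,-2,0,1,0,0,-2,0,1,0,0,0,0,1]
}}

```text
clock: 12.3
eef_pos: [571.9, -4.0, 167.3]
eef_rot: [-3.141, -0.0, 1.723]
wrist_force: [0.8, -0.5, 0.0]
finger_gap: 0.6
finger_force: 0.0
```

{"fn": "step_arm", "kwargs": {
  "series": [0,0,-2.5,0,1,0,0,-2.5,0,1,0,0,0,0,1]
}}

```text
clock: 12.68
eef_pos: [571.9, -4.0, 162.2]
eef_rot: [-3.141, -0.0, 1.723]
wrist_force: [0.2, -0.5, 0.5]
finger_gap: 0.5
finger_force: 0.0
```

{"fn": "step_arm", "kwargs": {
  "series": [0,0,-2,0,1,0,0,-2,0,1,0,0,0,0,1]
}}

```text
clock: 13.05
eef_pos: [572.5, -4.1, 159.2]
eef_rot: [3.14, 0.001, 1.723]
wrist_force: [0.8, -0.3, 5.2]
finger_gap: 0.1
finger_force: 2.7
```

{"fn": "step_arm", "kwargs": {
  "series": [0,0,-1.5,0,1,0,0,-1.5,0,1,0,0,0,0,1]
}}

```text
clock: 13.42
eef_pos: [572.8, -4.0, 156.8]
eef_rot: [3.139, 0.001, 1.723]
wrist_force: [-0.1, 0.5, 8.6]
finger_gap: 0.6
finger_force: 4.5
```

{"fn": "step_arm", "kwargs": {
  "series": [0,0,-1.5,0,1,0,0,-1.5,0,1,0,0,0,0,1]
}}

```text
clock: 13.8
eef_pos: [571.8, -4.0, 152.0]
eef_rot: [-3.141, -0.0, 1.723]
wrist_force: [0.0, 0.3, 0.2]
finger_gap: 0.8
finger_force: 0.0
```

The −y clip snapped at about 9 N. I follow it down to home.

{"fn": "step_arm", "kwargs": {
  "series": [0,0,-2.5,0,1,0,0,-2,0,1,0,0,0,0,1]
}}

```text
clock: 14.18
eef_pos: [571.8, -4.0, 147.6]
eef_rot: [-3.141, -0.0, 1.723]
wrist_force: [-0.8, 0.6, 0.7]
finger_gap: 0.2
finger_force: 0.0
```

{"fn": "step_arm", "kwargs": {
  "series": [0,0,-1.5,0,1,0,0,-1.5,0,1,0,0,0,0,1]
}}

```text
clock: 14.55
eef_pos: [572.0, -4.1, 145.3]
eef_rot: [3.141, 0.0, 1.723]
wrist_force: [-0.5, -1.5, 4.6]
finger_gap: 0.4
finger_force: 2.1
```

{"fn": "step_arm", "kwargs": {
  "series": [0,0,-1,0,1,0,0,0,0,1]
}}

```text
clock: 14.8
eef_pos: [572.1, -4.1, 145.1]
eef_rot: [3.141, 0.0, 1.723]
wrist_force: [-6.3, -0.7, 12.8]
finger_gap: 0.3
finger_force: 6.4
```

It's solid at tip 120. I retreat up and away, then inspect.

{"fn": "step_arm", "kwargs": {
  "series": [0,0,15,0,1,0,0,40,0,1,0,0,40,0,1,-15,-40,5,0,1,-15,-40,0,0,1,-15,-40,0,0,1,-15,-40,0,0,1,-15,-40,0,0,1,-15,-40,0,0,1,-15,-40,0,0,1,-15,-40,0,0,1,0,0,0,0,1,0,0,0,0,1]
}}

```text
clock: 16.42
eef_pos: [452.1, -323.6, 244.2]
eef_rot: [3.141, -0.0, 1.723]
wrist_force: [-0.4, -0.2, -1.2]
finger_gap: 0.5
finger_force: 0.0
```

```bash
sed -i 's/>85)&(P\[...,2\]<135/>70)\&(P[...,2]<135/; s/((-60,40),(0,60),/((-60,40),(-60,-40),(0,-60),(-30,-60),(0,60),/' look.py; python3 look.py g3
```

```text
top (-60, 40) 39 98.5
top (-60, -40) 36 98.9
top (0, -60) 36 105.0
top (-30, -60) 38 98.2
top (0, 60) 39 98.2
top (60, 40) 33 98.8
top (40, 70) 35 98.4
top (60, 0) 36 98.1
top (0, 30) 35 98.0
scene (-60, 40) 0 None
scene (-60, -40) 0 None
scene (0, -60) 8 108.4
scene (-30, -60) 0 None
scene (0, 60) 14 97.5
scene (60, 40) 13 98.1
scene (40, 70) 24 98.9
scene (60, 0) 13 97.1
scene (0, 30) 13 97.8
[-0.47283703  0.33808508  0.12077946]
```

View pics/g3.png

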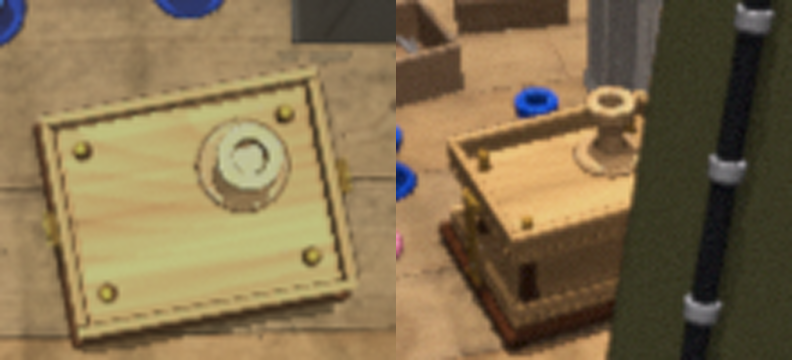

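The tray floor reads 98 mm at every corner, so the tray is level and home. All four brass pins stand through their holes and the cup is upright. I'm handing it in.

```bash
python3 -c "
from cell import manip
print(manip.sign_off())"
```

```text
the job is handed in; nothing more can be done
None
```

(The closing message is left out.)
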